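Set a screw stop to a three-spacer pack

ROBOT

A 7-joint arm with a two-finger parallel gripper is mounted at the origin on a cart in front of the work surface, level with it; the furniture and walls round the work are solid. World frame = base frame: x ahead of the robot, y to its left, z up, the work surface at z = 0. Lengths are in mm, angles in rad, forces in N, time in s.
With the tool pointing down it reaches from about 425 to 875 mm from the base axis. Payload 4.7 kg.
Tool frame: the origin (TCP) lies between the finger pads; the fingertips stand 14 mm ahead of it and the grasp point (between the pads) lies 5 mm behind it; z points along the fingers, y is the line along which they close (so a half turn about z gives the same grasp; the last joint's range is limited). The gripper opens to 85 mm and grips with 20 to 120 N. Pads are 22 mm wide; open, the fingers measure 114 mm over their backs; the gripper's body (76 mm by 85 mm) begins 54 mm behind the grasp point. The pads swing forward as they close: fully open they stand 13 mm farther back than shut.
Start: joints at [1.196, 0.321, -0.07, 1.45, 0.023, 1.371, -0.057], TCP at [246.383, -601.514, 245.349] pointing down, gripper open.
Joint ranges: [-2.86, 2.86], [-0.3, 2.09], [-1.38, 1.24], [0.06, 2.45], [-1.56, 4.7], [0.09, 2.05], [-2.69, 2.69]. Speed limits (rad/s): [2.57, 2.57, 3.14, 3.14, 3.14, 3.14, 3.14].

INTERFACE

Orientations are given as a rotation vector (axis times angle).
In Python, from cell import bot gives the robot as it stands. The module is installed in compiled form; this text tells all that it offers.
- The arm moves only by the tool apply_moves, never from a script. Its arguments are lists of equal length, an entry for each row: "grip": the gripper command: -1 is fully open, 1 is shut, values between are in proportion; "translation": the shift along the tool's x, y, z in m, a list of three; "twist": the turn, a rotation vector about the tool's x, y, z in rad, a list of three. A call has 1 to 10 rows; each row is the pose to reach, as a shift and turn from the pose commanded when the call began, along the tool's axes at that moment; what a row does not reach only later rows make up. A row lasts 1/10 s, in which the tool goes at most 50 mm and 8.59 degrees, less where a joint would pass 70% of its speed; a pose out of reach is approached as far as the arm can. A call with a gripper value outside its range is refused whole. The fingers move at their own pace and stop on an object; the grip force is fixed at half the most. Time passes only in rows, so rows that repeat a pose let the fingers close. It gives the time, the measured TCP pose, the force, the opening and the grip force at its end, in the units of the state.
- bot.get_state(): the state, without advancing time (a new reading comes with each control period).
- bot.get_image(name): name is "scene" or "top" or "wrist"; returns a dict with "color" (384x512x3 uint8, blue, green, red), "range_z" (384x512 float32, mm along the optical axis (not along the pixel's ray), 0 where there is no reading), "vertical_fov" (degrees; the focal length in pixels is half the picture's height over the tangent of half this angle, whatever the lens; pixels are square), "cx", "cy" (the principal point, pixels), "k1" (the pictures are not rectified: a ray, as slopes to the right and down, at radius r is drawn at 1 + k1 r^2 times it, then the intrinsics apply), "extrinsics" (4x4, takes a point from world to camera coordinates). Camera axes: x right, y down, z forward; pixel columns grow to the right and rows downward; lengths in mm; the calibration is good to about 2 mm. A picture is of the moment at which its call begins.
- bot.job_done(): hands the job in; it is judged then, once.
The state is a dict: "t": time; "joint_pos": joint angles; "joint_velocities": joint speeds; "joint_torque": joint torques, N m; "ee_pos": TCP position; "tool_rot": TCP orientation; "ft_force": force on the tool from outside, world axes, zero at the start; "torque": the same for the moment, N m; "grip_width": finger opening in mm; "finger_force": force on a finger pad.
Only numpy, scipy, OpenCV 4.12 (cv2) and the standard library are available. Lean on these libraries where they do the work, as an engineer would, in place of code of your own. Each camera call takes 0.05 s, during which the arm holds its last target. There are 200 camera calls.

TASK

Set the screw stop of the small bench press to a pack of three spacer rings: add two of the four loose rings to the one already on the shuttle's post, leave the other two rings and the tools lying where they are, and push the shuttle fully home under the screw. Turn the thumbscrew clockwise (seen from above) until its foot seats firmly on the pack, then back it off a quarter turn for running clearance. Finish still gripping the thumbscrew, keeping it at that setting so that its lock nut can be tightened.

Things in the scene. Friction and masses are not known exactly. Their poses are not given: they have to be found in the camera images.
- press: Small bench press, fixed: grey base plate 250 (x) x 124 (y) mm on feet, top 26 mm above the bench, two columns at y = +-49 mm, and a grey bridge (36 x 124 mm, 87 to 109 mm above the bench, bolt heads to 119 mm) through which the vertical screw passes. Origin: on the bench on the screw's axis; own x is the way the shuttle is pushed, from the robot's side to the bridge. Base from x = -195 to +55 mm.
- shuttle (a joint): The aluminium shuttle plate sliding along the press's own x: 0 = pulled out for loading, 0.090 m = fully home against its stop with the post under the screw. Slides with about 2 N of friction and stays where it is left.
- post_base (a point): Foot of the shuttle's upright locating post: on the post's axis at the top of the shuttle plate, 36 mm above the bench; moves with the shuttle. The post is 13 mm across with a rounded tip and 32 mm tall. Three rings on it stand 36 mm high. When pulled out it stands 90 mm in front of the screw's axis.
- push_knob (a point): Middle of the grip of the black upright push knob on the shuttle, 71 mm above the bench and 75 mm in front of the post; round, 23 mm across from 67 to 77 mm above the bench, top at 82 mm, on a 10 mm stem from the plate. Moves with the shuttle.
- thumbscrew (a joint): Angle of the thumbscrew about the vertical, rad: grows clockwise seen from above, which lowers the screw 12 mm a turn (1.9 mm a rad). Starts between -0.4 and 0.4. With three rings under it the foot touches the pack at 1.9 and bears firmly on it by 2.05; at 2.1 it stops hard (0.5 N m or more). Until then friction, about 0.06 N m; it stays where it is left. Other stop at -1.2.
- blade (a point): Centre of the thumbscrew's flat upright blade above the bridge: 44 mm long (own x), 9 mm thick (own y), 26 mm tall, flat sides to grip; 146 mm above the bench at joint value 0, sinking with the screw. A round collar and lock nut 27 mm across lie 11 to 31 mm below this point. At joint value 0 the blade's length lies 1.0 rad counter-clockwise (from above) of the press's x.
- screw_foot: The screw's round steel foot, 32 mm across, 8 mm tall; origin at the centre of its underside, 75.6 mm above the bench at thumbscrew value 0, i.e. 3.6 mm above a pack of three rings.
- board: Fixed plywood board on rubber feet, 200 x 200 mm, top 22 mm above the bench, on which the four loose rings lie. Origin on the bench under its centre.
- spacer_fitted_mid (a point): Centre (half-way up) of the steel spacer ring that already sits on the post: as the loose ones.
- spacer_1_mid (a point): Centre (half-way up) of a loose plain steel spacer ring lying flat on the plywood board: 44 mm outside, 18 mm hole, 12 mm thick, 110 g. All five rings are alike.
- spacer_2_mid (a point): Centre (half-way up) of a loose plain steel spacer ring lying flat on the plywood board: 44 mm outside, 18 mm hole, 12 mm thick, 110 g. All five rings are alike.
- spacer_3_mid (a point): Centre (half-way up) of a loose plain steel spacer ring lying flat on the plywood board: 44 mm outside, 18 mm hole, 12 mm thick, 110 g. All five rings are alike.
- spacer_4_mid (a point): Centre (half-way up) of a loose plain steel spacer ring lying flat on the plywood board: 44 mm outside, 18 mm hole, 12 mm thick, 110 g. All five rings are alike.
- cone_a: Bystander: a reddish grinding cone standing upright, 38 mm across, 42 mm tall. Leave it alone.
- buckle_b: Bystander: a small boot buckle lying in front of the press, 50 x 39 x 11 mm. Leave it alone.
Not all that is in view belongs to the job. What is shaped like the part that bears spacer_3_mid but green or purple is not meant.

How it is judged:
By the outcome, as a careful person would: the job done as asked, in the order asked, and still so for the second after the job is handed in, while the arm keeps its last pose, push and grip.
It also fails if it takes over 72 s, if anything falls off the work surface, if the arm or the gripper's body presses on something with over 40 N, if the wrist force passes 120 N, or if a joint passes its speed limit or range.

## Working session

There is one attempt and no reset: what is moved stays moved. The work goes in short steps, Python scripts to look and compute and a tool call to move; the robot and the scene stay as the last step left them, time stands still between calls to the robot, and variables do not carry over. Pictures are saved under pics/ and viewed, at most 13 in all, crops included, and the job is handed in when it is done.

Besides the shell and the picture viewer there is one more tool, called after "Emit:" by a JSON object that holds its "name" and its "arguments", one argument or row to a line. apply_moves: Moves the arm, as the interface text tells. Its arguments: {"type":"object","properties":{"grip":{"type":"array"},"translation":{"type":"array"},"twist":{"type":"array"}},"required":["grip","translation","twist"]}

```bash
mkdir -p pics; cat > h.py <<'E'
import numpy as np, cv2
from cell import bot
from scipy.spatial.transform import Rotation as R
def grab(n):
    d=bot.get_image(n); h=d["color"].shape[0]
    d["f"]=h/2/np.tan(np.radians(d["vertical_fov"])/2); return d
def slopes(d,uv):
    uv=np.atleast_2d(np.float64(uv)); K=np.array([[d["f"],0,d["cx"]],[0,d["f"],d["cy"]],[0,0,1]])
    return cv2.undistortPoints(uv[:,None],K,np.array([d["k1"],0,0,0,0.]))[:,0]
def plane(d,uv,z):
    s=slopes(d,uv); E=np.array(d["extrinsics"]); r=np.c_[s,np.ones(len(s))]@E[:3,:3]; o=-E[:3,:3].T@E[:3,3]
    return o+r*((z-o[2])/r[:,2])[:,None]
def cloud(d):
    h,w=d["range_z"].shape; v,u=np.mgrid[:h,:w]; s=slopes(d,np.c_[u.ravel(),v.ravel()])
    Z=d["range_z"].ravel()[:,None]; P=np.c_[s,np.ones(len(s))]*Z; E=np.array(d["extrinsics"])
    W=(P-E[:3,3])@E[:3,:3]; W[Z[:,0]==0]=np.nan; return W.reshape(h,w,3)
E
python3 - <<'E'
from h import *
s=bot.get_state(); print({k:np.round(v,3) for k,v in s.items()})
for n in("scene","top"):
    d=grab(n); print(n,d["f"],d["k1"],np.round(d["extrinsics"],3).tolist()); cv2.imwrite(f"pics/{n}0.png",cv2.resize(d["color"],(800,600))); np.save(f"{n}0.npy",d,allow_pickle=True)
E
```

```text
{'t': np.float64(0.0), 'joint_pos': array([ 1.196,  0.322, -0.07 ,  1.452,  0.023,  1.371, -0.057]), 'joint_velocities': array([-0.001,  0.001,  0.001, -0.001, -0.001,  0.   , -0.   ]), 'joint_torque': array([ 0.0000e+00, -4.9358e+01, -3.8200e-01, -3.1433e+01,  1.3000e-02,
        1.1000e-02, -0.0000e+00]), 'ee_pos': array([ 246.12 , -601.045,  244.217]), 'tool_rot': array([-3.081e+00, -6.060e-01,  1.000e-03]), 'ft_force': array([-0.442, -0.124, -0.183]), 'torque': array([-0.007,  0.004,  0.013]), 'finger_force': np.float64(0.0), 'grip_width': np.float64(85.594)}
scene 380.52763644939677 -0.10469570576638379 [[-0.551, -0.835, 0.002, 588.271], [-0.592, 0.389, -0.706, 248.262], [0.589, -0.39, -0.708, 868.647], [0.0, 0.0, 0.0, 1.0]]
top 371.49327353427776 -0.012512567550698692 [[0.009, -1.0, 0.009, 366.116], [-0.995, -0.01, -0.102, 560.094], [0.102, -0.008, -0.995, 1018.481], [0.0, 0.0, 0.0, 1.0]]
```

View pics/top0.png

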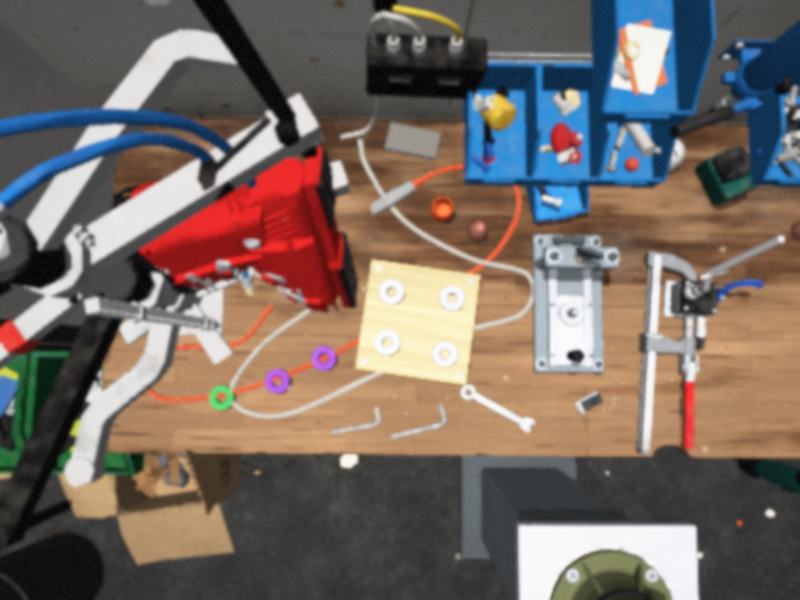

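View pics/scene0.png

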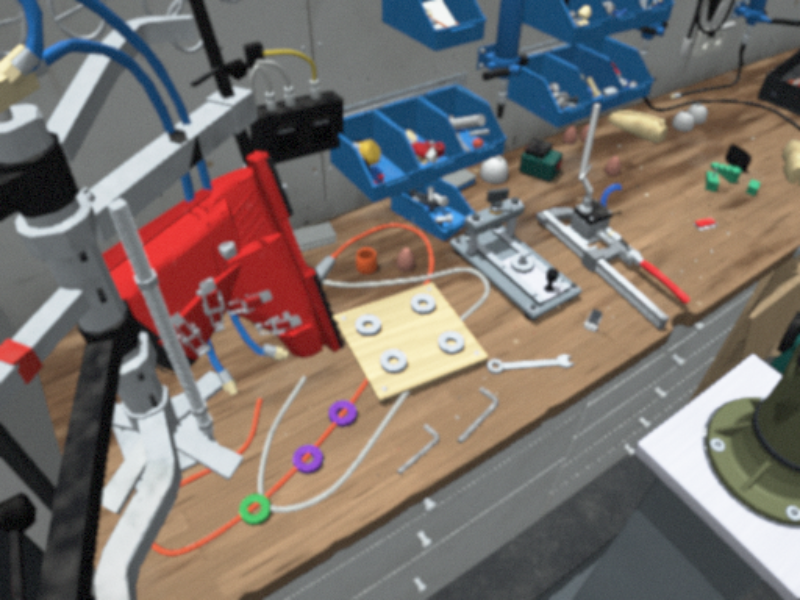

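The candidates in the top view (800x600) are the white rings on the board at (391,291), (452,297), (387,342) and (445,353). The lookalikes lie off the board: purple at (323,358) and (277,381), green at (221,398). The white ones fit the description. The press is around (570,305), with the post and fitted ring at (571,313), the knob at (575,355) and the blade near (590,252).

```bash
python3 - <<'E'
from h import *
for n in("top","scene"):
    d=np.load(f"{n}0.npy",allow_pickle=True).item(); W=cloud(d); im=d["color"]; hsv=cv2.cvtColor(im,cv2.COLOR_BGR2HSV)
    C=[(391,291),(452,297),(387,342),(445,353)] if n=="top" else [(369,324),(424,304),(394,361),(452,342)]
    for c in C:
        u,v=np.array(c)/1.5625; r=22
        u0,v0=int(u)-r,int(v)-r
        m=((hsv[...,1]<60)&(hsv[...,2]>120)).astype(np.uint8)[v0:v0+2*r,u0:u0+2*r]
        k,l,st,ce=cv2.connectedComponentsWithStats(m); i=1+np.argmax(st[1:,4])
        cs,_=cv2.findContours((l==i).astype(np.uint8),cv2.RETR_EXTERNAL,cv2.CHAIN_APPROX_NONE)
        e=cv2.fitEllipse(max(cs,key=len)); uv=np.array(e[0])+[u0,v0]
        P=W[v0:v0+2*r,u0:u0+2*r][l==i]
        print(n,uv.round(1),np.round(e[1],1),plane(d,uv,30).round(1)[0],"depthmed",np.nanmedian(P,0).round(1))
    cl=lambda z0,z1,b:(lambda P:P[(P[:,2]>z0)&(P[:,2]<z1)&(P[:,0]>b[0])&(P[:,0]<b[1])&(P[:,1]>b[2])&(P[:,1]<b[3])])(W.reshape(-1,3)[np.isfinite(W.reshape(-1,3)[:,0])])
    B=(300,650,-160,50) 
    for z0,z1 in((18,31),(55,64),(68,90),(95,118),(122,165)):
        P=cl(z0,z1,B); 
        if len(P)>5: print(n,(z0,z1),len(P),P.min(0).round(),P.max(0).round(),P.mean(0).round(1),cv2.minAreaRect(P[:,:2].astype(np.float32)))
d=np.load("top0.npy",allow_pickle=True).item()
cv2.imwrite("pics/press_top.png",cv2.resize(d["color"][140:270,325:405],None,fx=4.5,fy=4.5,interpolation=cv2.INTER_CUBIC))
E
```

```text
top [251.9 195.2] [28.1 36.1] [538.  385.2  30. ] depthmed [537.  385.2  22.6]
top [285.9 199.1] [29.1 36.4] [527.8 289.7  30. ] depthmed [525.9 286.9  22.7]
top [248.9 223.3] [32.6 40.2] [459.6 392.7  30. ] depthmed [463.4 395.1  22.4]
top [279.2 228.3] [27.9 39.6] [446.5 308.5  30. ] depthmed [447.3 306.3  22.6]
top (18, 31) 1562 [ 300. -160.   18.] [642.  50.  31.] [507.  -67.2  26.3] ((471.1722412109375, -55.18883514404297), (209.51254272460938, 341.6700744628906), 89.77953338623047)
top (55, 64) 177 [ 528. -160.   55.] [ 586. -120.   64.] [ 550.6 -138.2   60.9] ((557.1036376953125, -140.2415771484375), (39.67950439453125, 57.7083854675293), 88.64143371582031)
top (68, 90) 59 [ 554. -143.   68.] [ 578. -124.   90.] [ 564.8 -130.8   76.2] ((565.0231323242188, -131.80194091796875), (25.624807357788086, 17.60902976989746), 15.242021560668945)
top (95, 118) 197 [ 560. -139.   95.] [633.  50. 118.] [608.    7.5 109.2] ((600.3404541015625, -45.64274597167969), (199.60699462890625, 41.08772277832031), 78.1553955078125)
top (122, 165) 102 [ 569. -149.  122.] [ 597. -113.  164.] [ 584.  -
[... 633 characters left out ...]
 125 [ 524. -160.   55.] [619.  34.  64.] [ 556.3 -115.4   60.2] ((587.7797241210938, -71.3394775390625), (214.0149383544922, 55.06278991699219), 62.443084716796875)
scene (68, 90) 62 [ 555. -150.   68.] [615.  48.  90.] [572.3 -94.3  78. ] ((584.8408203125, -51.875518798828125), (199.75938415527344, 20.542272567749023), 76.16349792480469)
scene (95, 118) 139 [ 560. -139.   95.] [634.  49. 117.] [600.8  -4.1 107.2] ((598.390869140625, -47.24932098388672), (194.26123046875, 40.074951171875), 77.71705627441406)
scene (122, 165) 78 [ 570. -148.  124.] [ 595. -111.  165.] [ 583.6 -126.7  144.2] ((584.3452758789062, -128.89219665527344), (20.635955810546875, 34.8951301574707), 42.124778747558594)
```

View pics/press_top.png

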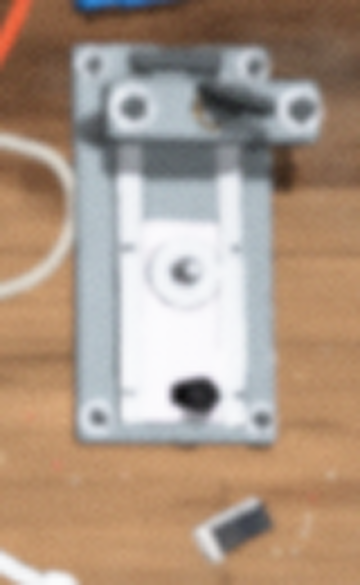

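The crop shows the press. The base corners are at crop px (75,45), (270,45), (275,440) and (78,440), the post tip at (186,270), the knob at (195,395), and the dark blade about (235,102). The buckle is below at (235,528).

```bash
python3 - <<'E'
from h import *
d=np.load("top0.npy",allow_pickle=True).item()
c=lambda *p:np.array(p)/4.5+[325,140]
print("corners",plane(d,c((75,45),(270,45),(275,440),(78,440)),26).round(1).tolist())
print("post",plane(d,c((186,270)),68).round(1),"knob",plane(d,c((195,395)),81).round(1),"bridgebolts",plane(d,c((134,107),(300,107)),119).round(1).tolist())
print("blade",plane(d,c((235,102)),159).round(1))
print("rings",plane(d,np.array([(391,291),(452,297),(387,342),(445,353)])/1.5625,34).round(1).tolist())
print("purple etc",plane(d,np.array([(323,358),(277,381),(221,398)])/1.5625,10).round(1).tolist())
w=grab("wrist"); s=bot.get_state(); E=np.array(w["extrinsics"]); Rt=R.from_rotvec(s["tool_rot"]).as_matrix()
o=-E[:3,:3].T@E[:3,3]; print("f",w["f"],w["cx"],w["cy"],"cam in tool",(Rt.T@(o-s["ee_pos"])).round(1),(Rt.T@E[:3,:3].T).round(3).tolist()); print(Rt.round(3).tolist())
E
```

```text
corners [[670.3, 130.3, 26.0], [671.8, 5.9, 26.0], [422.7, 9.2, 26.0], [421.7, 131.9, 26.0]]
post [[524.7  75.4  68. ]] knob [[450.   75.5  81. ]] bridgebolts [[614.7, 119.0, 119.0], [615.8, 22.8, 119.0]]
blade [[611.2  73.9 159. ]]
rings [[562.7, 390.1, 34.0], [553.0, 280.8, 34.0], [471.6, 396.2, 34.0], [453.1, 293.2, 34.0]]
purple etc [[442.2, 512.0, 10.0], [400.2, 593.9, 10.0], [368.9, 693.5, 10.0]]
f 272.55310314096494 253.35258117214488 186.93787775446856 cam in tool [  76.2   -1.3 -129.3] [[0.0, -0.954, -0.3], [1.0, 0.0, -0.001], [0.001, -0.3, 0.954]]
[[0.925, 0.379, -0.001], [0.379, -0.925, 0.001], [-0.0, -0.001, -1.0]]
```

```bash
cat >> h.py <<'E'
def st():
    s=bot.get_state(); Rt=R.from_rotvec(s["tool_rot"]).as_matrix(); return s,np.array(s["ee_pos"]),Rt
def plan(p,yaw):
    s,q,Rt=st(); G=np.array([[np.cos(yaw),np.sin(yaw),0],[np.sin(yaw),-np.cos(yaw),0],[0,0,-1.]])
    print("t",round(float(s["t"]),2),"at",q.round(1),"yaw",round(float(np.arctan2(Rt[1,0],Rt[0,0])),3),"->",p,"tr",(Rt.T@(np.array(p)-q)/1000).round(4).tolist(),"tw",R.from_matrix(Rt.T@G).as_rotvec().round(4).tolist())
E
python3 -c "
from h import *
plan((480,-100,250),2.0);plan((503,287,220),2.0)"
```

```text
t 0.15 at [ 246.2 -601.1  244.5] yaw 0.389 -> (480, -100, 250) tr [0.4063, -0.3751, -0.005] tw [-0.0012, -0.0011, -1.6112]
t 0.15 at [ 246.2 -601.1  244.5] yaw 0.389 -> (503, 287, 220) tr [0.5743, -0.7245, 0.0255] tw [-0.0012, -0.0011, -1.6112]
```

Emit:
{"name": "apply_moves", "arguments": {
  "grip": [-1,-1,-1,-1,-1,-1,-1,-1,-1,-1],
  "translation": [
    [0.406,-0.375,-0.005],
    [0.406,-0.375,-0.005],
    [0.406,-0.375,-0.005],
    [0.406,-0.375,-0.005],
    [0.406,-0.375,-0.005],
    [0.406,-0.375,-0.005],
    [0.406,-0.375,-0.005],
    [0.406,-0.375,-0.005],
    [0.406,-0.375,-0.005],
    [0.406,-0.375,-0.005]
  ],
  "twist": [
    [0,0,-1.61],
    [0,0,-1.61],
    [0,0,-1.61],
    [0,0,-1.61],
    [0,0,-1.61],
    [0,0,-1.61],
    [0,0,-1.61],
    [0,0,-1.61],
    [0,0,-1.61],
    [0,0,-1.61]
  ]
}}

```text
t: 1.15
ee_pos: [457.9, -146.4, 249.9]
tool_rot: [1.834, 2.55, -0.001]
ft_force: [0.5, -0.9, 0.2]
grip_width: 85.3
finger_force: 0.0
```

```bash
python3 -c "
from h import *
plan((503,287,220),2.0); print(bot.get_state()['joint_pos'].round(2))"
```

```text
t 1.15 at [ 457.9 -146.4  249.9] yaw 1.895 -> (503, 287, 220) tr [0.3966, 0.1806, 0.0296] tw [-0.0001, 0.0008, -0.1054]
[ 0.8  -0.03 -0.54  1.83 -0.01  1.33  0.59]
```

Emit:
{"name": "apply_moves", "arguments": {
  "grip": [-1,-1,-1,-1,-1,-1,-1,-1,-1,-1],
  "translation": [
    [0.397,0.181,0.03],
    [0.397,0.181,0.03],
    [0.397,0.181,0.03],
    [0.397,0.181,0.03],
    [0.397,0.181,0.03],
    [0.397,0.181,0.03],
    [0.397,0.181,0.03],
    [0.397,0.181,0.03],
    [0.397,0.181,0.03],
    [0.397,0.181,0.03]
  ],
  "twist": [
    [0,0,-0.105],
    [0,0,-0.105],
    [0,0,-0.105],
    [0,0,-0.105],
    [0,0,-0.105],
    [0,0,-0.105],
    [0,0,-0.105],
    [0,0,-0.105],
    [0,0,-0.105],
    [0,0,-0.105]
  ]
}}

```text
t: 2.15
ee_pos: [502.9, 292.0, 219.1]
tool_rot: [-1.691, -2.642, -0.004]
ft_force: [0.4, 1.4, -0.2]
grip_width: 85.0
finger_force: 0.0
```

```bash
python3 - <<'E'
from h import *
d=grab("wrist"); np.save("w1.npy",d,allow_pickle=True); cv2.imwrite("pics/w1.png",d["color"]); print(st()[1].round(1),bot.get_state()['joint_pos'].round(2))
E
```

```text
[503.8 288.6 219.1] [ 0.21  0.31 -0.93  1.64  0.25  1.32 -0.33]
```

View pics/w1.png

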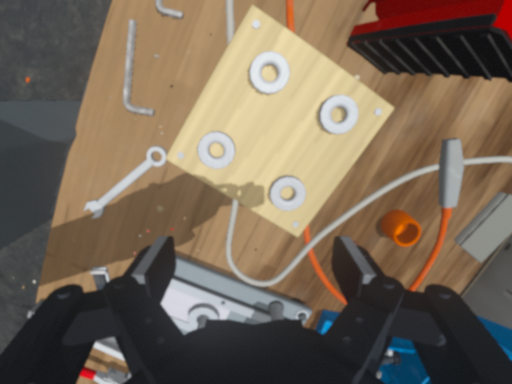

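The wrist view shows four plain steel rings on the board at (216,150), (287,193), (269,73) and (338,115). I choose the two nearest the press, at (287,193) and (216,150). The lookalikes are out of view.

```bash
cat >> h.py <<'E'
def ring(d,uv,z,r=30,smax=45):
    "outer and hole ellipse centres of a ring whose top is at z"
    u0,v0=int(uv[0])-r,int(uv[1])-r; h=cv2.cvtColor(d["color"],cv2.COLOR_BGR2HSV)[max(v0,0):v0+2*r,u0:u0+2*r]; v0=max(v0,0)
    m=((h[...,1]<smax)&(h[...,2]>110)).astype(np.uint8); cs,hi=cv2.findContours(m,cv2.RETR_CCOMP,cv2.CHAIN_APPROX_NONE)
    i=max(range(len(cs)),key=lambda i:cv2.contourArea(cs[i])); out=[]
    k=hi[0][i][2]; kk=[]
    while k>=0: kk.append(k); k=hi[0][k][0]
    for j in [i]+sorted(kk,key=lambda j:-cv2.contourArea(cs[j]))[:1]:
        e=cv2.fitEllipse(cs[j]); c=np.array(e[0])+[u0,v0]; out.append((plane(d,c,z)[0].round(1).tolist(),np.round(e[1],1).tolist()))
    return out
E
python3 - <<'E'
from h import *
d=np.load("w1.npy",allow_pickle=True).item()
h=cv2.cvtColor(d["color"],cv2.COLOR_BGR2HSV); print(h[150,203:230].tolist())
for uv in((287,193),(216,150),(269,73),(338,115)): print(ring(d,uv,34),ring(d,uv,34,smax=60))
E
```

```text
[[107, 10, 223], [107, 10, 224], [105, 11, 222], [103, 11, 213], [103, 9, 197], [20, 4, 176], [19, 45, 187], [21, 69, 215], [22, 71, 229], [22, 71, 232], [22, 70, 233], [22, 71, 233], [22, 70, 232], [22, 70, 232], [22, 70, 230], [22, 71, 229], [22, 72, 228], [22, 72, 226], [22, 72, 224], [21, 70, 215], [20, 55, 194], [17, 13, 181], [102, 7, 195], [109, 10, 211], [107, 10, 219], [107, 10, 222], [107, 10, 221]]
[([551.8, 284.2, 34.0], [34.5, 35.7]), ([551.3, 284.5, 34.0], [13.0, 14.3])] [([551.9, 284.3, 34.0], [35.6, 36.7]), ([551.6, 284.4, 34.0], [11.8, 13.6])]
[([452.2, 296.9, 34.0], [36.9, 37.7]), ([452.5, 297.1, 34.0], [14.9, 15.9])] [([452.3, 296.7, 34.0], [37.9, 38.6]), ([452.4, 296.9, 34.0], [13.9, 14.8])]
[([471.9, 399.4, 34.0], [40.1, 42.6]), ([472.0, 398.8, 34.0], [16.4, 17.5])] [([472.0, 399.5, 34.0], [41.2, 43.6]), ([472.0, 399.2, 34.0], [15.6, 16.4])]
[([561.9, 392.6, 34.0], [38.0, 40.5]), ([561.5, 392.2, 34.0], [14.3, 16.2])] [([562.0, 392.7, 34.0], [38.7, 41.4]), ([561.6, 392.1, 34.0], [13.9, 14.9])]
```

```bash
python3 - <<'E'
from h import *
d=grab("wrist")
for uv in((287,193),(216,150)): print(ring(d,uv,34))
s=bot.get_state();print(s["ee_pos"].round(1)); plan((552,283,100),2.1); plan((552,283,35),2.1)
E
```

```text
[([551.9, 284.4, 34.0], [34.8, 35.9]), ([551.4, 284.5, 34.0], [13.2, 14.4])]
[([452.4, 296.8, 34.0], [36.9, 37.9]), ([452.5, 297.0, 34.0], [14.8, 15.9])]
[504.8 286.1 219.2]
t 2.25 at [504.8 286.1 219.2] yaw 1.996 -> (552, 283, 100) tr [-0.0223, 0.0419, 0.1191] tw [-0.0015, -0.0005, -0.1037]
t 2.25 at [504.8 286.1 219.2] yaw 1.996 -> (552, 283, 35) tr [-0.0224, 0.042, 0.1841] tw [-0.0015, -0.0005, -0.1037]
```

Emit:
{"name": "apply_moves", "arguments": {
  "grip": [-1,-1,-1,-1,-1,-1],
  "translation": [
    [-0.022,0.042,0.05],
    [-0.022,0.042,0.1],
    [-0.022,0.042,0.134],
    [-0.022,0.042,0.134],
    [-0.022,0.042,0.134],
    [-0.022,0.042,0.134]
  ],
  "twist": [
    [0,0,-0.1],
    [0,0,-0.1],
    [0,0,-0.1],
    [0,0,-0.1],
    [0,0,-0.1],
    [0,0,-0.1]
  ]
}}

```text
t: 2.85
ee_pos: [554.3, 283.0, 89.1]
tool_rot: [1.571, 2.717, 0.005]
ft_force: [0.5, 0.1, 0.4]
grip_width: 85.3
finger_force: 0.0
```

```bash
python3 - <<'E'
from h import *
d=grab("wrist"); cv2.imwrite("pics/w2.png",d["color"]); E=np.array(d["extrinsics"]); 
p=E[:3,:3]@[551.8,284.3,34]+E[:3,3]; uv=p[:2]/p[2]*d["f"]+[d["cx"],d["cy"]]; print(uv,ring(d,uv,34,r=60))
plan((552,284.3,35),2.1); plan((552,284.3,35),2.1)
E
```

```text
[251.41478349 210.2258257 ] [([551.4, 285.3, 34.0], [56.9, 58.7]), ([552.0, 284.3, 34.0], [24.1, 25.5])]
t 2.9 at [554.4 283.3  89.4] yaw 2.094 -> (552, 284.3, 35) tr [0.0021, -0.0019, 0.0544] tw [0.0052, 0.0011, -0.0065]
t 2.9 at [554.4 283.3  89.4] yaw 2.094 -> (552, 284.3, 35) tr [0.0021, -0.0019, 0.0544] tw [0.0052, 0.0011, -0.0065]
```

Emit:
{"name": "apply_moves", "arguments": {
  "grip": [-1,-1,-1,-1,-1,1,1,1,1,1],
  "translation": [
    [0.002,-0.002,0.03],
    [0.002,-0.002,0.05],
    [0.002,-0.002,0.054],
    [0.002,-0.002,0.054],
    [0.002,-0.002,0.054],
    [0.002,-0.002,0.054],
    [0.002,-0.002,0.054],
    [0.002,-0.002,0.054],
    [0.002,-0.002,0.054],
    [0.002,-0.002,0.054]
  ],
  "twist": [
    [0.005,0,0],
    [0.005,0,0],
    [0.005,0,0],
    [0.005,0,0],
    [0.005,0,0],
    [0.005,0,0],
    [0.005,0,0],
    [0.005,0,0],
    [0.005,0,0],
    [0.005,0,0]
  ]
}}

```text
t: 3.9
ee_pos: [552.2, 284.6, 34.4]
tool_rot: [1.571, 2.72, 0.0]
ft_force: [1.1, 0.9, 8.3]
grip_width: 43.1
finger_force: 61.2
```

```bash
python3 - <<'E'
from h import *
s=bot.get_state(); print(s["grip_width"],s["finger_force"],s["ft_force"]); plan((552,284.3,130),2.1);plan((552,284.3,35),2.1)
E
```

```text
43.05440122145841 61.2046171676715 [1.07197044 0.86994425 8.2584434 ]
t 3.9 at [552.2 284.6  34.4] yaw 2.094 -> (552, 284.3, 130) tr [-0.0002, -0.0003, -0.0956] tw [0.0005, 0.0004, -0.0062]
t 3.9 at [552.2 284.6  34.4] yaw 2.094 -> (552, 284.3, 35) tr [-0.0002, -0.0004, -0.0006] tw [0.0005, 0.0004, -0.0062]
```

```bash
python3 - <<'E'
from h import *
plan((492,-10,200),1.2)
E
```

```text
t 3.9 at [552.2 284.6  34.4] yaw 2.094 -> (492, -10, 200) tr [-0.2252, -0.1993, -0.1656] tw [0.0006, 0.0002, 0.8938]
```

Emit:
{"name": "apply_moves", "arguments": {
  "grip": [1,1,1,1,1,1,1,1,1,1],
  "translation": [
    [0,0,-0.04],
    [0,0,-0.08],
    [-0.225,-0.199,-0.166],
    [-0.225,-0.199,-0.166],
    [-0.225,-0.199,-0.166],
    [-0.225,-0.199,-0.166],
    [-0.225,-0.199,-0.166],
    [-0.225,-0.199,-0.166],
    [-0.225,-0.199,-0.166],
    [-0.225,-0.199,-0.166]
  ],
  "twist": [
    [0,0,0],
    [0,0,0],
    [0,0,0.894],
    [0,0,0.894],
    [0,0,0.894],
    [0,0,0.894],
    [0,0,0.894],
    [0,0,0.894],
    [0,0,0.894],
    [0,0,0.894]
  ]
}}

```text
t: 4.9
ee_pos: [490.8, -13.2, 199.5]
tool_rot: [2.595, 1.767, -0.007]
ft_force: [0.1, 0.2, -0.8]
grip_width: 42.9
finger_force: 61.1
```

Emit:
{"name": "apply_moves", "arguments": {
  "grip": [1,1],
  "translation": [
    [0,0,0],
    [0,0,0]
  ],
  "twist": [
    [0,0,0],
    [0,0,0]
  ]
}}

```text
t: 5.1
ee_pos: [490.7, -8.2, 198.3]
tool_rot: [-2.588, -1.778, 0.008]
ft_force: [-0.5, 1.5, -1.1]
grip_width: 43.2
finger_force: 61.1
```

```bash
python3 - <<'E'
from h import *
d=grab("wrist"); np.save("w3.npy",d,allow_pickle=True); cv2.imwrite("pics/w3.png",d["color"]); plan((525,75.4,95),1.2)
print(bot.get_state()["grip_width"],bot.get_state()["joint_pos"].round(2))
E
```

```text
t 5.15 at [490.7  -8.3 198.3] yaw 1.204 -> (525, 75.4, 95) tr [0.0908, 0.0025, 0.103] tw [-0.0044, 0.0033, 0.004]
43.08407908409872 [ 0.65  0.05 -0.7   1.87  0.04  1.23 -0.43]
```

View pics/w3.png

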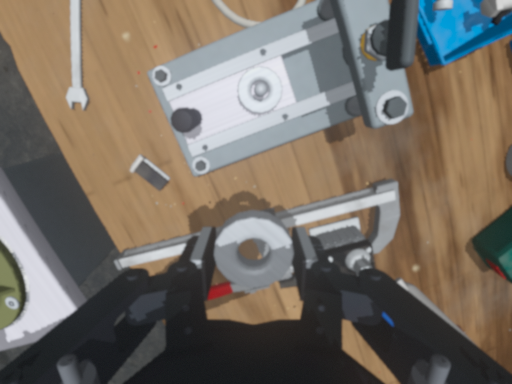

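The held ring shows at (254,250), the post and fitted ring at (260,90), the knob at (186,120), the front base bolts at (161,75) and (201,165), a bridge bolt at (396,107), and the blade partly in view at (403,30).

```bash
python3 - <<'E'
from h import *
d=np.load("w3.npy",allow_pickle=True).item()
im=d["color"]; a=cv2.resize(im[55:125,220:300],None,fx=5,fy=5,interpolation=cv2.INTER_CUBIC); b=cv2.resize(im[205:290,210:300],None,fx=4,fy=4,interpolation=cv2.INTER_CUBIC)
c=np.zeros((350,760,3),np.uint8); c[:350,:400]=a; c[:340,400:760]=b; cv2.imwrite("pics/w3c.png",c)
print("held",ring(d,(254,250),198,r=45,smax=60))
P=lambda uv,z:plane(d,uv,z).round(1).tolist()
print("post",P((260,89),68),"knob",P((186,120),81),"basebolts",P([(161,75),(201,165)],30),"bridgebolt",P((396,107),119))
E
```

```text
held [([491.7, -6.8, 198.0], [76.6, 93.2]), ([487.8, -8.3, 198.0], [26.0, 31.7])]
post [[526.2, 72.7, 68.0]] knob [[455.3, 71.6, 81.0]] basebolts [[437.2, 124.2, 30.0], [437.2, 22.0, 30.0]] bridgebolt [[615.8, 23.7, 119.0]]
```

View pics/w3c.png

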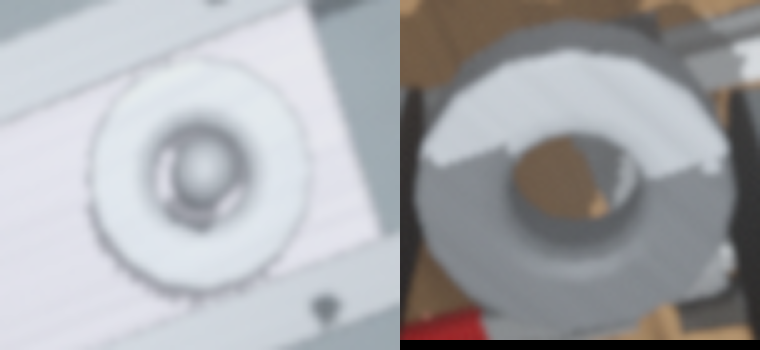

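```bash
python3 - <<'E'
from h import *
d=np.load("w3.npy",allow_pickle=True).item()
P=lambda uv,z:plane(d,uv,z).round(1).tolist()
print("tip",P((261,87.6),68),"fitted",P((260.2,89.4),48),"held",P([(254,251),(254,253)],198),st()[1].round(1))
t=np.load("top0.npy",allow_pickle=True).item()
c=lambda *p:np.array(p)/4.5+[325,140]
print(plane(t,c((184,272)),48).round(1), ring(t,c((184,272))[0],48,r=14,smax=30))
# scene view of press for a third opinion
s=np.load("scene0.npy",allow_pickle=True).item(); print(plane(s,np.array([(522,263)])/1.5625,48).round(1))
E
```

```text
tip [[527.4, 73.5, 68.0]] fitted [[526.9, 72.9, 48.0]] held [[489.8, -7.5, 198.0], [489.4, -8.7, 198.0]] [490.7  -8.3 198.3]
[[525.   70.5  48. ]] [([527.6, 74.3, 48.0], [32.0, 32.0])]
[[521.1  76.7  48. ]]
```

```bash
python3 - <<'E'
from h import *
plan((527.7,73,92),1.2)
E
```

```text
t 5.15 at [490.7  -8.3 198.3] yaw 1.204 -> (527.7, 73, 92) tr [0.0895, 0.0059, 0.1059] tw [-0.0044, 0.0033, 0.004]
```

Emit:
{"name": "apply_moves", "arguments": {
  "grip": [1,1,1,1,1,1,1],
  "translation": [
    [0.045,0.003,0.02],
    [0.0895,0.006,0.05],
    [0.0895,0.006,0.09],
    [0.0895,0.006,0.106],
    [0.0895,0.006,0.106],
    [0.0895,0.006,0.106],
    [0.0895,0.006,0.106]
  ],
  "twist": [
    [-0.004,0.003,0],
    [-0.004,0.003,0],
    [-0.004,0.003,0],
    [-0.004,0.003,0],
    [-0.004,0.003,0],
    [-0.004,0.003,0],
    [-0.004,0.003,0]
  ]
}}

```text
t: 5.85
ee_pos: [529.7, 69.8, 94.3]
tool_rot: [2.591, 1.77, 0.003]
ft_force: [0.8, 0.6, -1.0]
grip_width: 42.7
finger_force: 61.3
```

```bash
python3 - <<'E'
from h import *
d=grab("wrist"); np.save("w4.npy",d,allow_pickle=True); im=d["color"]
cv2.imwrite("pics/w4c.png",cv2.resize(im[190:300,180:330],None,fx=5,fy=5,interpolation=cv2.INTER_CUBIC)); plan((527.7,73,60.4),1.2)
print(bot.get_state()["grip_width"])
E
```

```text
t 5.9 at [529.7  69.7  94.4] yaw 1.199 -> (527.7, 73, 60.4) tr [0.0023, -0.0032, 0.0339] tw [0.0042, 0.0003, -0.0014]
42.89598109712023
```

View pics/w4c.png

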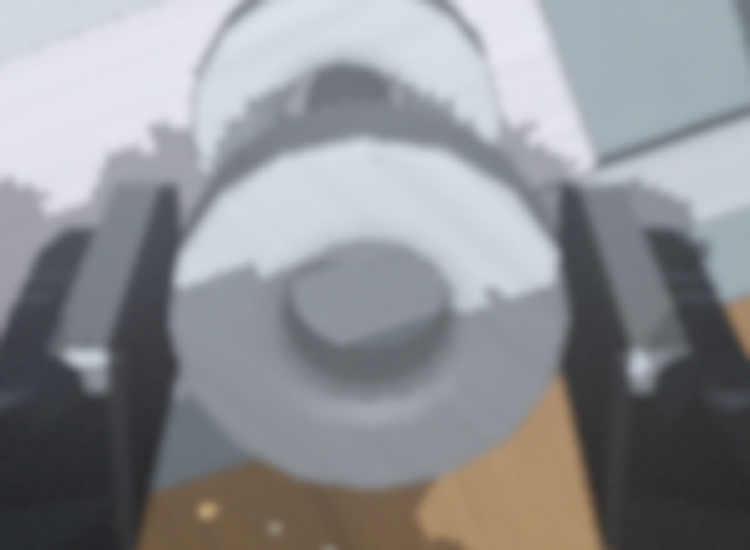

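The held ring is centred near crop col 370 and the fitted ring near 344, so the tool must go about 3 mm along −y, which agrees with the plan.

Emit:
{"name": "apply_moves", "arguments": {
  "grip": [1,1,1,1],
  "translation": [
    [0.0023,-0.0032,0.005],
    [0.0023,-0.0032,0.008],
    [0.0023,-0.0032,0.008],
    [0.0023,-0.0032,0.008]
  ],
  "twist": [
    [0.004,0,0],
    [0.004,0,0],
    [0.004,0,0],
    [0.004,0,0]
  ]
}}

```text
t: 6.3
ee_pos: [526.1, 73.5, 84.4]
tool_rot: [-2.591, -1.773, 0.004]
ft_force: [-0.2, -0.6, -1.6]
grip_width: 43.3
finger_force: 61.3
```

```bash
python3 - <<'E'
from h import *
plan((527.7,73,60.4),1.2); s=bot.get_state(); print(s["ft_force"].round(1))
d=grab("wrist"); E=np.array(d["extrinsics"]); im=d["color"]
g=cv2.cvtColor(im,cv2.COLOR_BGR2GRAY); np.save("w5.npy",d,allow_pickle=True)
# held ring hole: largest circle-like
print("yaw/cam"); 
for p in((527.2,73,48),(527.2,73,68)):
    q=E[:3,:3]@p+E[:3,3]; print((q[:2]/q[2]*d["f"]+[d["cx"],d["cy"]]).round(1))
cv2.imwrite("pics/w5c.png",cv2.resize(im[170:300,180:330],None,fx=4.5,fy=4.5,interpolation=cv2.INTER_CUBIC))
plan((527.7,73,60.4),1.2)
E
```

```text
t 6.3 at [526.1  73.5  84.4] yaw 1.2 -> (527.7, 73, 60.4) tr [0.0002, 0.0017, 0.024] tw [-0.0031, 0.0011, -0.0002]
[-0.2 -0.6 -1.6]
yaw/cam
[257.4 223.2]
[257.8 237.6]
t 6.35 at [526.2  73.5  84.5] yaw 1.2 -> (527.7, 73, 60.4) tr [0.0001, 0.0017, 0.0241] tw [-0.003, 0.001, -0.0002]
```

View pics/w5c.png

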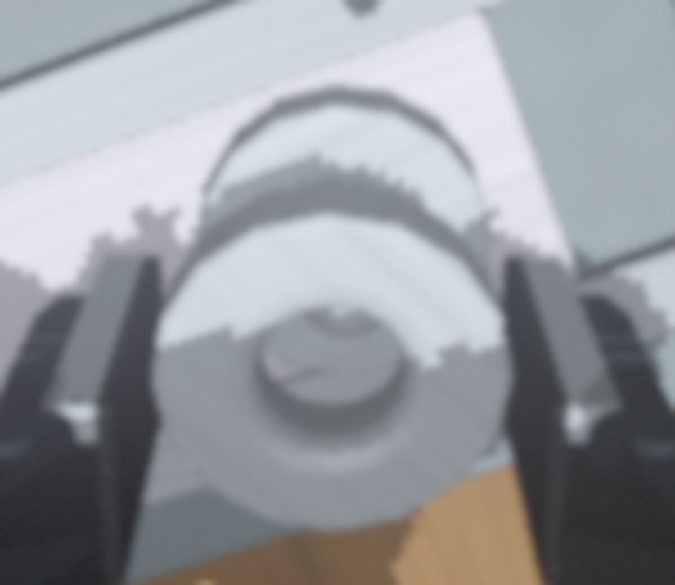

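The held ring spans crop cols 155–512 (centre 333), with its hole clear above the post. The fitted ring centre is near (346,239), so about 1.7 mm along +y remains.

```bash
python3 - <<'E'
from h import *
d=np.load("w5.npy",allow_pickle=True).item()
print("held",plane(d,(254.1,252.4),84).round(1),"fitted",plane(d,(256.8,223.1),48).round(1)); plan((527.7,73,60.4),1.2)
E
```

```text
held [[524.9  73.3  84. ]] fitted [[526.8  73.2  48. ]]
t 6.35 at [526.2  73.5  84.5] yaw 1.2 -> (527.7, 73, 60.4) tr [0.0001, 0.0017, 0.0241] tw [-0.003, 0.001, -0.0002]
```

Emit:
{"name": "apply_moves", "arguments": {
  "grip": [1,1,1,1,1,1,1],
  "translation": [
    [0.0004,0.0018,0.001],
    [0.0004,0.0018,0.001],
    [0.0004,0.0018,0.006],
    [0.0004,0.0018,0.012],
    [0.0004,0.0018,0.018],
    [0.0004,0.0018,0.0235],
    [0.0004,0.0018,0.0235]
  ],
  "twist": [
    [-0.003,0,0],
    [-0.003,0,0],
    [-0.003,0,0],
    [-0.003,0,0],
    [-0.003,0,0],
    [-0.003,0,0],
    [-0.003,0,0]
  ]
}}

```text
t: 7.05
ee_pos: [528.0, 73.4, 60.5]
tool_rot: [2.593, 1.774, -0.001]
ft_force: [-0.2, -1.0, -1.1]
grip_width: 43.4
finger_force: 61.4
```

Emit:
{"name": "apply_moves", "arguments": {
  "grip": [-1,-1,-1,-1,-1,-1,-1,-1,-1,-1],
  "translation": [
    [0,0,0],
    [0,0,0],
    [0,0,0],
    [0,0,-0.02],
    [0,0,-0.06],
    [0,0,-0.1],
    [0,0,-0.15],
    [0,0,-0.15],
    [0,0,-0.15],
    [0,0,-0.15]
  ],
  "twist": [
    [0,0,0],
    [0,0,0],
    [0,0,0],
    [0,0,0],
    [0,0,0],
    [0,0,0],
    [0,0,0],
    [0,0,0],
    [0,0,0],
    [0,0,0]
  ]
}}

```text
t: 8.05
ee_pos: [527.3, 73.1, 209.8]
tool_rot: [-2.593, -1.773, 0.004]
ft_force: [0.2, -0.2, -0.7]
grip_width: 85.6
finger_force: 0.0
```

```bash
python3 - <<'E'
from h import *
s=bot.get_state(); print(s["grip_width"]); plan((453,296.8,150),2.0)
E
```

```text
85.5571564569635
t 8.05 at [527.3  73.1 209.8] yaw 1.2 -> (453, 296.8, 150) tr [0.1816, -0.1502, 0.0597] tw [-0.0023, 0.0013, -0.8003]
```

Emit:
{"name": "apply_moves", "arguments": {
  "grip": [-1,-1,-1,-1,-1,-1,-1,-1,-1,-1],
  "translation": [
    [0.18,-0.15,0.06],
    [0.18,-0.15,0.06],
    [0.18,-0.15,0.06],
    [0.18,-0.15,0.06],
    [0.18,-0.15,0.06],
    [0.18,-0.15,0.12],
    [0.18,-0.15,0.12],
    [0.18,-0.15,0.12],
    [0.18,-0.15,0.12],
    [0.18,-0.15,0.12]
  ],
  "twist": [
    [0,0,-0.8],
    [0,0,-0.8],
    [0,0,-0.8],
    [0,0,-0.8],
    [0,0,-0.8],
    [0,0,-0.8],
    [0,0,-0.8],
    [0,0,-0.8],
    [0,0,-0.8],
    [0,0,-0.8]
  ]
}}

```text
t: 9.05
ee_pos: [454.9, 295.3, 92.3]
tool_rot: [1.7, 2.64, 0.002]
ft_force: [0.4, 0.7, -0.1]
grip_width: 85.7
finger_force: 0.0
```

```bash
python3 - <<'E'
from h import *
d=grab("wrist"); E=np.array(d["extrinsics"])
p=E[:3,:3]@[452.4,296.8,34]+E[:3,3]; uv=p[:2]/p[2]*d["f"]+[d["cx"],d["cy"]]; print(uv,ring(d,uv,34,r=60))
t=grab("top"); c=np.array([(184,270)])/4.5+[325,140]; u,v=c[0].astype(int); cv2.imwrite("pics/t2.png",t["color"])
W=cloud(t); print("stack z",np.nanpercentile(W[v-6:v+7,u-6:u+7,2],[10,50,80,90]).round(1))
plan((452.7,297,35),2.0)
E
```

```text
[251.6674347  208.56059521] [([451.5, 298.0, 34.0], [55.9, 58.1]), ([451.8, 297.1, 34.0], [23.6, 25.4])]
stack z [50.1 59.4 61.3 63.6]
t 9.15 at [454.7 295.4  92.3] yaw 1.998 -> (452.7, 297, 35) tr [0.0023, -0.0012, 0.0573] tw [0.0019, 0.0011, -0.0018]
```

Emit:
{"name": "apply_moves", "arguments": {
  "grip": [-1,-1,-1,-1,-1,1,1,1,1,1],
  "translation": [
    [0.0025,-0.0015,0.03],
    [0.0025,-0.0015,0.05],
    [0.0025,-0.0015,0.057],
    [0.0025,-0.0015,0.057],
    [0.0025,-0.0015,0.057],
    [0.0025,-0.0015,0.057],
    [0.0025,-0.0015,0.057],
    [0.0025,-0.0015,0.057],
    [0.0025,-0.0015,0.057],
    [0.0025,-0.0015,0.057]
  ],
  "twist": [
    [0.002,0,0],
    [0.002,0,0],
    [0.002,0,0],
    [0.002,0,0],
    [0.002,0,0],
    [0.002,0,0],
    [0.002,0,0],
    [0.002,0,0],
    [0.002,0,0],
    [0.002,0,0]
  ]
}}

```text
t: 10.15
ee_pos: [451.6, 297.4, 35.0]
tool_rot: [1.698, 2.643, -0.003]
ft_force: [-1.5, -1.5, 6.9]
grip_width: 42.0
finger_force: 60.0
```

```bash
python3 - <<'E'
from h import *
s=bot.get_state(); print(s["grip_width"],s["finger_force"],s["ft_force"].round(1)); plan((527.7,73,160),1.2)
E
```

```text
41.97521955297883 59.9573665112257 [-1.5 -1.5  6.9]
t 10.15 at [451.6 297.4  35. ] yaw 2.0 -> (527.7, 73, 160) tr [-0.2359, -0.0243, -0.1247] tw [-0.001, 0.0018, 0.7996]
```

Emit:
{"name": "apply_moves", "arguments": {
  "grip": [1,1,1,1,1,1,1,1,1,1],
  "translation": [
    [0,0,-0.04],
    [0,0,-0.08],
    [-0.236,-0.0245,-0.125],
    [-0.236,-0.0245,-0.125],
    [-0.236,-0.0245,-0.125],
    [-0.236,-0.0245,-0.125],
    [-0.236,-0.0245,-0.125],
    [-0.236,-0.0245,-0.1],
    [-0.236,-0.0245,-0.07],
    [-0.236,-0.0245,-0.07]
  ],
  "twist": [
    [0,0,0],
    [0,0,0],
    [0,0,0.8],
    [0,0,0.8],
    [0,0,0.8],
    [0,0,0.8],
    [0,0,0.8],
    [0,0,0.8],
    [0,0,0.8],
    [0,0,0.8]
  ]
}}

```text
t: 11.15
ee_pos: [523.9, 71.4, 100.6]
tool_rot: [-2.59, -1.771, 0.014]
ft_force: [-1.1, 0.1, -1.6]
grip_width: 42.2
finger_force: 61.7
```

```bash
python3 - <<'E'
from h import *
s=bot.get_state(); print(s["grip_width"],s["finger_force"]); plan((527.9,73.2,96),1.2)
E
```

```text
42.16108545052682 61.68581876903772
t 11.15 at [523.9  71.4 100.6] yaw 1.199 -> (527.9, 73.2, 96) tr [0.0031, 0.0031, 0.0046] tw [-0.0083, 0.0053, -0.0006]
```

Emit:
{"name": "apply_moves", "arguments": {
  "grip": [1,1,1,1],
  "translation": [
    [0.003,0.003,0.005],
    [0.003,0.003,0.005],
    [0.003,0.003,0.005],
    [0.003,0.003,0.005]
  ],
  "twist": [
    [-0.008,0.005,0],
    [-0.008,0.005,0],
    [-0.008,0.005,0],
    [-0.008,0.005,0]
  ]
}}

```text
t: 11.55
ee_pos: [531.5, 74.4, 100.0]
tool_rot: [2.589, 1.771, 0.011]
ft_force: [-0.4, 0.8, -0.4]
grip_width: 42.1
finger_force: 61.7
```

```bash
python3 - <<'E'
from h import *
d=grab("wrist"); np.save("w6.npy",d,allow_pickle=True)
cv2.imwrite("pics/w6c.png",cv2.resize(d["color"][170:300,180:330],None,fx=4.5,fy=4.5,interpolation=cv2.INTER_CUBIC)); plan((527.9,73.2,73),1.2)
E
```

```text
t 11.6 at [531.4  74.3  99.8] yaw 1.2 -> (527.9, 73.2, 73) tr [-0.0024, -0.0031, 0.0268] tw [0.0079, -0.0029, 0.0001]
```

View pics/w6c.png

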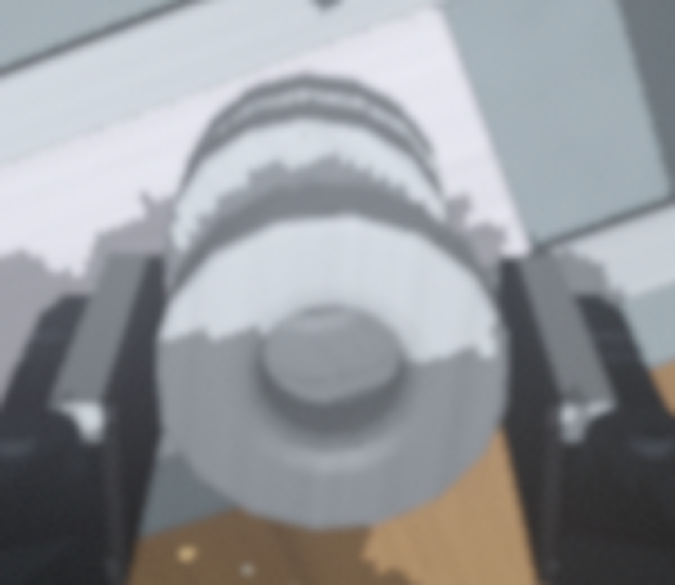

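The stack on the post now shows two rings, with a dark seam at crop row ~105. The held ring is centred at (332,371) and the stack top near (309,247).

```bash
python3 - <<'E'
from h import *
d=np.load("w6.npy",allow_pickle=True).item()
print("held",plane(d,(253.9,252.4),99.0).round(1),"stack",plane(d,(248.7,224.9),60).round(1)); plan((528,73.4,88),1.2)
E
```

```text
held [[530.2  73.9  99. ]] stack [[526.6  73.3  60. ]]
t 11.6 at [531.4  74.3  99.8] yaw 1.2 -> (528, 73.4, 88) tr [-0.0021, -0.003, 0.0118] tw [0.0079, -0.0029, 0.0001]
```

Emit:
{"name": "apply_moves", "arguments": {
  "grip": [1,1,1,1],
  "translation": [
    [-0.0021,-0.003,0.006],
    [-0.0021,-0.003,0.012],
    [-0.0021,-0.003,0.012],
    [-0.0021,-0.003,0.012]
  ],
  "twist": [
    [0.008,-0.003,0],
    [0.008,-0.003,0],
    [0.008,-0.003,0],
    [0.008,-0.003,0]
  ]
}}

```text
t: 12.0
ee_pos: [527.1, 73.2, 86.5]
tool_rot: [-2.592, -1.773, 0.003]
ft_force: [-1.1, -0.4, -1.2]
grip_width: 41.9
finger_force: 61.7
```

```bash
python3 - <<'E'
from h import *
plan((528,73.4,73.2),1.2);print(bot.get_state()["ft_force"].round(1))
E
```

```text
t 12.0 at [527.1  73.2  86.5] yaw 1.2 -> (528, 73.4, 73.2) tr [0.0005, 0.0008, 0.0133] tw [-0.0023, 0.0006, -0.0001]
[-1.1 -0.4 -1.2]
```

Emit:
{"name": "apply_moves", "arguments": {
  "grip": [1,1,1,1,1,1],
  "translation": [
    [0.0005,0.0008,0.001],
    [0.0005,0.0008,0.005],
    [0.0005,0.0008,0.009],
    [0.0005,0.0008,0.0133],
    [0.0005,0.0008,0.0133],
    [0.0005,0.0008,0.0133]
  ],
  "twist": [
    [-0.002,0,0],
    [-0.002,0,0],
    [-0.002,0,0],
    [-0.002,0,0],
    [-0.002,0,0],
    [-0.002,0,0]
  ]
}}

```text
t: 12.6
ee_pos: [528.2, 73.4, 73.4]
tool_rot: [2.593, 1.773, -0.001]
ft_force: [-0.2, 1.2, -0.6]
grip_width: 42.2
finger_force: 61.7
```

Emit:
{"name": "apply_moves", "arguments": {
  "grip": [-1,-1,-1,-1,-1,-1,-1,-1,-1,-1],
  "translation": [
    [0,0,0],
    [0,0,0],
    [0,0,0],
    [0,0,-0.02],
    [0,0,-0.06],
    [0,0,-0.1],
    [0,0,-0.15],
    [0,0,-0.15],
    [0,0,-0.15],
    [0,0,-0.15]
  ],
  "twist": [
    [0,0,0],
    [0,0,0],
    [0,0,0],
    [0,0,0],
    [0,0,0],
    [0,0,0],
    [0,0,0],
    [0,0,0],
    [0,0,0],
    [0,0,0]
  ]
}}

```text
t: 13.6
ee_pos: [527.6, 73.2, 222.6]
tool_rot: [2.593, 1.774, -0.003]
ft_force: [0.3, -0.7, 0.2]
grip_width: 85.6
finger_force: 0.0
```

```bash
python3 - <<'E'
from h import *
d=grab("wrist"); np.save("w7.npy",d,allow_pickle=True); cv2.imwrite("pics/w7.png",cv2.resize(d["color"],(800,600)));W=cloud(d)
P=W[np.isfinite(W[...,0])&(W[...,2]>140)&(W[...,2]<166)&(abs(W[...,0]-615)<40)&(abs(W[...,1]-73)<40)]
r=cv2.minAreaRect(P[:,:2].astype(np.float32)); print(len(P),P.mean(0),r,np.percentile(P[:,2],[50,90]))
P2=P[P[:,2]>154]; c=P2[:,:2]-P2[:,:2].mean(0); u=np.linalg.svd(c,full_matrices=0)[2][0]; print(P2.mean(0),np.arctan2(u[1],u[0]),np.ptp(c@u))
plan((420,73,120),0)
E
```

```text
1061 [614.85663625  74.95442727 154.4431112 ] ((615.589111328125, 73.05317687988281), (43.62503433227539, 9.189001083374023), 69.56192016601562) [157.47880308 159.91811816]
[615.70875032  74.46861176 158.50054717] -1.9175655548748631 43.62535160029973
t 13.65 at [527.4  73.2 222.1] yaw 1.2 -> (420, 73, 120) tr [-0.039, -0.0998, 0.1024] tw [-0.0007, 0.0024, 1.1998]
```

View pics/w7.png

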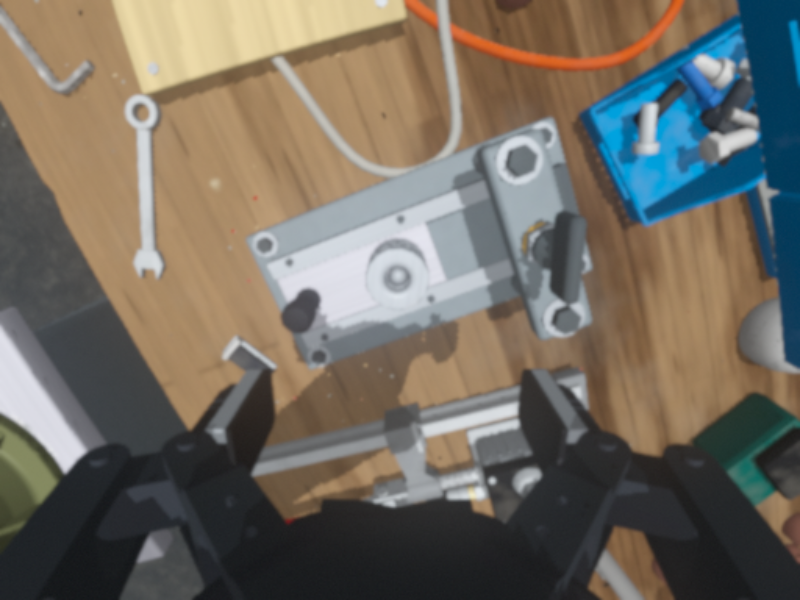

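Three rings are on the post at (397,275), with the post tip inside. The knob is at (300,310). The blade at (568,258) measures 43.6x9.2 mm at yaw 1.22, so the thumbscrew is at about −0.22.

```bash
python3 - <<'E'
from h import *
d=np.load("w7.npy",allow_pickle=True).item()
print("knob",plane(d,np.array((306,300))/1.5625,82).round(1)); W=cloud(d); P=W[np.isfinite(W[...,0])&(W[...,2]>74)&(W[...,2]<88)&(abs(W[...,0]-453)<25)&(abs(W[...,1]-73)<25)]
print(len(P),(P.min(0)+P.max(0))/2, np.ptp(P,0)); plan((453,73.3,150),2.7)
E
```

```text
knob [[465.2  83.3  82. ]]
346 [452.39480013  73.53915667  79.05802825] [22.36331743 22.20185527 10.0515201 ]
t 13.65 at [527.4  73.2 222.1] yaw 1.2 -> (453, 73.3, 150) tr [-0.0268, -0.0692, 0.0723] tw [-0.0026, -0.0002, -1.5002]
```

Emit:
{"name": "apply_moves", "arguments": {
  "grip": [-1,-1,-1,-1,-1,-1,-1,-1,-1,-1],
  "translation": [
    [-0.027,-0.069,0.03],
    [-0.027,-0.069,0.072],
    [-0.027,-0.069,0.072],
    [-0.027,-0.069,0.072],
    [-0.027,-0.069,0.072],
    [-0.027,-0.069,0.072],
    [-0.027,-0.069,0.072],
    [-0.027,-0.069,0.072],
    [-0.027,-0.069,0.072],
    [-0.027,-0.069,0.072]
  ],
  "twist": [
    [0,0,-1.5],
    [0,0,-1.5],
    [0,0,-1.5],
    [0,0,-1.5],
    [0,0,-1.5],
    [0,0,-1.5],
    [0,0,-1.5],
    [0,0,-1.5],
    [0,0,-1.5],
    [0,0,-1.5]
  ]
}}

```text
t: 14.65
ee_pos: [453.1, 73.2, 150.2]
tool_rot: [-0.678, -3.065, 0.001]
ft_force: [-0.1, -0.2, 0.5]
grip_width: 85.2
finger_force: 0.0
```

Emit:
{"name": "apply_moves", "arguments": {
  "grip": [-1,-1],
  "translation": [
    [0,0,0],
    [0,0,0]
  ],
  "twist": [
    [0,0,0],
    [0,0,0]
  ]
}}

```text
t: 14.85
ee_pos: [453.5, 73.2, 150.7]
tool_rot: [-0.693, -3.063, 0.001]
ft_force: [0.3, -0.3, -0.5]
grip_width: 85.4
finger_force: 0.0
```

```bash
python3 - <<'E'
from h import *
plan((453,73.5,73),2.7); print(bot.get_state()["joint_pos"].round(2))
E
```

```text
t 14.85 at [453.5  73.2 150.7] yaw 2.696 -> (453, 73.5, 73) tr [0.0005, 0.0001, 0.0777] tw [-0.0009, -0.0012, -0.0037]
[ 0.64  0.02 -0.85  2.    0.02  1.13  0.9 ]
```

Emit:
{"name": "apply_moves", "arguments": {
  "grip": [-1,-1,-1,-1,1,1,1,1,1,1],
  "translation": [
    [0.0005,0,0.03],
    [0.0005,0,0.06],
    [0.0005,0,0.078],
    [0.0005,0,0.078],
    [0.0005,0,0.078],
    [0.0005,0,0.078],
    [0.0005,0,0.078],
    [0.0005,0,0.078],
    [0.0005,0,0.078],
    [0.0005,0,0.078]
  ],
  "twist": [
    [0,0,0],
    [0,0,0],
    [0,0,0],
    [0,0,0],
    [0,0,0],
    [0,0,0],
    [0,0,0],
    [0,0,0],
    [0,0,0],
    [0,0,0]
  ]
}}

```text
t: 15.85
ee_pos: [454.5, 71.7, 74.7]
tool_rot: [0.689, 3.063, -0.005]
ft_force: [-1.7, -3.7, 7.2]
grip_width: 20.2
finger_force: 58.5
```

```bash
python3 - <<'E'
from h import *
s=bot.get_state(); print(s["grip_width"],s["finger_force"],s["ft_force"].round(1)); q=st()[1]; plan(tuple(q+[88,0,0]),2.7)
E
```

```text
20.178864962883132 58.51187629625201 [-1.7 -3.7  7.2]
t 15.85 at [454.5  71.7  74.7] yaw 2.699 -> (np.float64(542.4950428862866), np.float64(71.65103342171727), np.float64(74.7170942536641)) tr [-0.0795, 0.0377, 0.0001] tw [-0.0028, 0.0028, -0.0011]
```

Emit:
{"name": "apply_moves", "arguments": {
  "grip": [1,1,1,1,1,1,1,1,1],
  "translation": [
    [-0.009,0.0043,0],
    [-0.018,0.0085,0],
    [-0.027,0.0128,0],
    [-0.036,0.017,0],
    [-0.045,0.0213,0],
    [-0.054,0.0256,0],
    [-0.063,0.0298,0],
    [-0.072,0.0341,0],
    [-0.0775,0.0367,0]
  ],
  "twist": [
    [0,0,0],
    [0,0,0],
    [0,0,0],
    [0,0,0],
    [0,0,0],
    [0,0,0],
    [0,0,0],
    [0,0,0],
    [0,0,0]
  ]
}}

```text
t: 16.75
ee_pos: [540.7, 71.4, 74.7]
tool_rot: [0.69, 3.063, -0.005]
ft_force: [-2.4, -3.8, 8.2]
grip_width: 20.4
finger_force: 59.1
```

Emit:
{"name": "apply_moves", "arguments": {
  "grip": [1,1,1,1],
  "translation": [
    [-0.0018,0.0009,0],
    [-0.0036,0.0017,0],
    [-0.0045,0.0021,0],
    [-0.0045,0.0021,0]
  ],
  "twist": [
    [0,0,0],
    [0,0,0],
    [0,0,0],
    [0,0,0]
  ]
}}

```text
t: 17.15
ee_pos: [543.1, 71.4, 74.7]
tool_rot: [-0.69, -3.062, 0.009]
ft_force: [-7.4, -4.2, 13.7]
grip_width: 20.1
finger_force: 59.7
```

Emit:
{"name": "apply_moves", "arguments": {
  "grip": [1,1,1,1],
  "translation": [
    [-0.0018,0.0009,0],
    [-0.0036,0.0017,0],
    [-0.0045,0.0021,0],
    [-0.0045,0.0021,0]
  ],
  "twist": [
    [0,0,0],
    [0,0,0],
    [0,0,0],
    [0,0,0]
  ]
}}

```text
t: 17.55
ee_pos: [543.3, 71.4, 74.6]
tool_rot: [-0.687, -3.053, 0.016]
ft_force: [-21.7, -5.5, 26.1]
grip_width: 20.5
finger_force: 61.1
```

```bash
python3 - <<'E'
from h import *
s=bot.get_state(); print(s["ft_force"].round(1)); plan((540,73,74),2.7)
E
```

```text
[-21.7  -5.5  26.1]
t 17.55 at [543.3  71.4  74.6] yaw 2.699 -> (540, 73, 74) tr [0.0036, 0.0, 0.0006] tw [-0.0128, -0.0098, -0.001]
```

Emit:
{"name": "apply_moves", "arguments": {
  "grip": [-1,-1,-1,-1,-1,-1,-1,-1,-1,-1],
  "translation": [
    [0,0,0],
    [0,0,0],
    [0,0,0],
    [0,0,0],
    [0,0,-0.04],
    [0,0,-0.08],
    [0,0,-0.13],
    [0,0,-0.15],
    [0,0,-0.15],
    [0,0,-0.15]
  ],
  "twist": [
    [0,0,0],
    [0,0,0],
    [0,0,0],
    [0,0,0],
    [0,0,0],
    [0,0,0],
    [0,0,0],
    [0,0,0],
    [0,0,0],
    [0,0,0]
  ]
}}

```text
t: 18.55
ee_pos: [549.4, 73.5, 223.5]
tool_rot: [0.688, 3.064, -0.001]
ft_force: [-0.6, 0.1, -1.4]
grip_width: 85.8
finger_force: 0.0
```

```bash
python3 - <<'E'
from h import *
t=grab("top"); W=cloud(t); P=W[np.isfinite(W[...,0])&(W[...,2]>68)&(W[...,2]<88)&(abs(W[...,0]-530)<60)&(abs(W[...,1]-73)<20)]
print(bot.get_state()["grip_width"],"knob top view",len(P),np.median(P,0).round(1),((P.min(0)+P.max(0))/2).round(1)); 
P0=cloud(np.load("top0.npy",allow_pickle=True).item()); P0=P0[np.isfinite(P0[...,0])&(P0[...,2]>68)&(P0[...,2]<88)&(abs(P0[...,0]-453)<25)&(abs(P0[...,1]-73)<20)]; print(np.median(P0,0).round(1))
plan((616.5,73.3,222),1.216)
E
```

```text
85.20592255566467 knob top view 65 [542.4  73.5  79.4] [542.9  70.7  76.1]
[452.1  73.6  80.4]
t 18.6 at [548.8  73.3 222.5] yaw 2.7 -> (616.5, 73.3, 222) tr [-0.0611, 0.029, 0.0004] tw [-0.0016, 0.0002, 1.4837]
```

Emit:
{"name": "apply_moves", "arguments": {
  "grip": [-1,-1,-1,-1,-1,-1,-1,-1,-1,-1],
  "translation": [
    [-0.061,0.029,0],
    [-0.061,0.029,0],
    [-0.061,0.029,0],
    [-0.061,0.029,0],
    [-0.061,0.029,0],
    [-0.061,0.029,0],
    [-0.061,0.029,0],
    [-0.061,0.029,0],
    [-0.061,0.029,0],
    [-0.061,0.029,0]
  ],
  "twist": [
    [0,0,1.484],
    [0,0,1.484],
    [0,0,1.484],
    [0,0,1.484],
    [0,0,1.484],
    [0,0,1.484],
    [0,0,1.484],
    [0,0,1.484],
    [0,0,1.484],
    [0,0,1.484]
  ]
}}

```text
t: 19.6
ee_pos: [615.9, 73.5, 221.1]
tool_rot: [-2.583, -1.786, 0.005]
ft_force: [0.1, 0.7, 0.2]
grip_width: 85.6
finger_force: 0.0
```

Emit:
{"name": "apply_moves", "arguments": {
  "grip": [-1,-1],
  "translation": [
    [0,0,0],
    [0,0,0]
  ],
  "twist": [
    [0,0,0],
    [0,0,0]
  ]
}}

```text
t: 19.8
ee_pos: [616.3, 73.7, 222.1]
tool_rot: [-2.575, -1.798, 0.003]
ft_force: [-0.1, -0.5, -0.6]
grip_width: 85.2
finger_force: 0.0
```

```bash
cat >> h.py <<'E'
def blade(d):
    W=cloud(d); P=W[np.isfinite(W[...,0])&(W[...,2]>146)&(W[...,2]<166)&(abs(W[...,0]-615)<32)&(abs(W[...,1]-73)<32)]
    P=P[P[:,2]>np.percentile(P[:,2],90)-6]; m=cv2.minAreaRect(P[:,:2].astype(np.float32)); print("blade",len(P),np.round(m[0],1),np.round(m[1],1),m[2],"z",np.percentile(P[:,2],[50,90]).round(1))
E
python3 - <<'E'
from h import *
blade(grab("wrist")); blade(grab("top")); plan((616.5,73.3,152),1.216); print(bot.get_state()["joint_pos"].round(2))
E
```

```text
blade 598 [617.2  73.2] [42.6  8.6] 69.7253646850586 z [158.8 160. ]
blade 51 [618.4  74.1] [35.8  8.7] 70.92135620117188 z [158.3 160.8]
t 19.9 at [616.6  73.7 222.8] yaw 1.218 -> (616.5, 73.3, 152) tr [-0.0004, 0.0001, 0.0708] tw [-0.0009, 0.0008, 0.0022]
[ 0.31  0.33 -0.59  1.54  0.18  1.33 -0.65]
```

Emit:
{"name": "apply_moves", "arguments": {
  "grip": [-1,-1,-1,-1,1,1,1,1,1,1],
  "translation": [
    [0,0,0.03],
    [0,0,0.06],
    [0,0,0.0705],
    [0,0,0.0705],
    [0,0,0.0705],
    [0,0,0.0705],
    [0,0,0.0705],
    [0,0,0.0705],
    [0,0,0.0705],
    [0,0,0.0705]
  ],
  "twist": [
    [0,0,0],
    [0,0,0],
    [0,0,0],
    [0,0,0],
    [0,0,0],
    [0,0,0],
    [0,0,0],
    [0,0,0],
    [0,0,0],
    [0,0,0]
  ]
}}

```text
t: 20.9
ee_pos: [618.1, 73.3, 153.9]
tool_rot: [2.577, 1.793, 0.003]
ft_force: [2.5, -0.4, 1.4]
grip_width: 7.4
finger_force: 60.7
```

Emit:
{"name": "apply_moves", "arguments": {
  "grip": [1,1,1],
  "translation": [
    [0,0,0],
    [0,0,0],
    [0,0,0]
  ],
  "twist": [
    [0,0,0],
    [0,0,0],
    [0,0,0]
  ]
}}

```text
t: 21.2
ee_pos: [618.0, 73.3, 153.9]
tool_rot: [2.577, 1.793, 0.003]
ft_force: [4.5, -1.5, 3.0]
grip_width: 7.2
finger_force: 60.9
```

```bash
python3 - <<'E'
from h import *
s=bot.get_state(); print(s["torque"].round(3),s["ft_force"].round(1),s["grip_width"]); plan((616.5,73.3,152),1.216)
E
```

```text
[-0.247 -0.859  0.065] [ 4.5 -1.5  3. ] 7.237922918897547
t 21.2 at [618.   73.3 153.9] yaw 1.215 -> (616.5, 73.3, 152) tr [-0.0006, -0.0014, 0.0019] tw [0.0029, -0.0003, -0.0006]
```

Emit:
{"name": "apply_moves", "arguments": {
  "grip": [1,1,1,1,1,1,1,1,1,1],
  "translation": [
    [0,0.0013,0.0002],
    [0,0.0013,0.0004],
    [0,0.0013,0.0006],
    [0,0.0013,0.0008],
    [0,0.0013,0.001],
    [0,0.0013,0.0012],
    [0,0.0013,0.0014],
    [0,0.0013,0.0016],
    [0,0.0013,0.0017],
    [0,0.0013,0.0017]
  ],
  "twist": [
    [0,0,0.1],
    [0,0,0.2],
    [0,0,0.3],
    [0,0,0.4],
    [0,0,0.5],
    [0,0,0.6],
    [0,0,0.7],
    [0,0,0.8],
    [0,0,0.9],
    [0,0,0.9]
  ]
}}

```text
t: 22.2
ee_pos: [619.4, 72.1, 152.2]
tool_rot: [3.101, 0.489, 0.004]
ft_force: [4.6, -3.0, 1.8]
grip_width: 7.6
finger_force: 60.9
```

```bash
python3 - <<'E'
from h import *
s=bot.get_state(); print(s["torque"].round(3),s["ft_force"].round(1),s["grip_width"],s["joint_pos"].round(2)); plan((618,73.3,222),0.316)
E
```

```text
[-0.479 -0.919 -0.094] [ 4.6 -3.   1.8] 7.582854954128562 [ 0.19  0.36 -0.43  1.63  0.16  1.19 -1.53]
t 22.2 at [619.4  72.1 152.2] yaw 0.312 -> (618, 73.3, 222) tr [-0.0008, -0.0014, -0.0699] tw [0.0025, -0.0023, -0.0035]
```

Emit:
{"name": "apply_moves", "arguments": {
  "grip": [-1,-1,-1,-1,-1,-1,-1,-1,-1,-1],
  "translation": [
    [0,0,0],
    [0,0,0],
    [0,0,0],
    [-0.001,-0.001,-0.045],
    [-0.001,-0.001,-0.05],
    [-0.001,-0.001,-0.05],
    [-0.001,-0.001,-0.05],
    [-0.001,-0.001,-0.05],
    [-0.001,-0.001,-0.05],
    [-0.001,-0.001,-0.05]
  ],
  "twist": [
    [0,0,0],
    [0,0,0],
    [0,0,0],
    [0,0,0],
    [0,0,0],
    [0,0,-1.5],
    [0,0,-1.5],
    [0,0,-1.5],
    [0,0,-1.5],
    [0,0,-1.5]
  ]
}}

```text
t: 23.2
ee_pos: [616.5, 74.3, 201.2]
tool_rot: [-2.701, -1.605, 0.001]
ft_force: [0.5, -0.4, 0.2]
grip_width: 85.7
finger_force: 0.0
```

Emit:
{"name": "apply_moves", "arguments": {
  "grip": [-1,-1,-1,-1,-1,-1,-1,-1,-1,-1],
  "translation": [
    [0,0,0],
    [0,0,0],
    [0,0,0],
    [0,0,0],
    [0,0,0],
    [0,0,0],
    [0,0,0],
    [0,0,0],
    [0,0,0],
    [0,0,0]
  ],
  "twist": [
    [0,0,-2],
    [0,0,-2],
    [0,0,-2],
    [0,0,-2],
    [0,0,-2],
    [0,0,-2],
    [0,0,-2],
    [0,0,-2],
    [0,0,-2],
    [0,0,-2]
  ]
}}

```text
t: 24.2
ee_pos: [616.5, 74.2, 201.3]
tool_rot: [-0.882, -3.015, 0.001]
ft_force: [0.2, 0.4, -0.1]
grip_width: 85.4
finger_force: 0.0
```

```bash
python3 - <<'E'
from h import *
blade(grab("wrist")); print(bot.get_state()["joint_pos"].round(2)); plan((618,73.3,200),3.454)
E
```

```text
blade 748 [615.8  72.6] [43.   9.6] 18.792011260986328 z [157.1 158.3]
[ 0.46  0.38 -0.78  1.56  0.28  1.31  0.64]
t 24.25 at [616.5  74.2 201.2] yaw 2.578 -> (618, 73.3, 200) tr [-0.0017, 0.0001, 0.0012] tw [-0.0004, -0.0006, -0.8761]
```

```bash
python3 - <<'E'
from h import *
plan((616.3,74.1,151),3.462)
E
```

```text
t 24.25 at [616.5  74.2 201.2] yaw 2.578 -> (616.3, 74.1, 151) tr [0.0001, -0.0001, 0.0502] tw [-0.0004, -0.0006, -0.8841]
```

Emit:
{"name": "apply_moves", "arguments": {
  "grip": [-1,-1,-1,-1,-1,-1,-1,-1,-1,-1],
  "translation": [
    [0,0,0],
    [0,0,0],
    [0,0,0],
    [0,0,0],
    [0,0,0],
    [0,0,0],
    [0,0,0.02],
    [0,0,0.04],
    [0,0,0.051],
    [0,0,0.051]
  ],
  "twist": [
    [0,0,-0.884],
    [0,0,-0.884],
    [0,0,-0.884],
    [0,0,-0.884],
    [0,0,-0.884],
    [0,0,-0.884],
    [0,0,-0.884],
    [0,0,-0.884],
    [0,0,-0.884],
    [0,0,-0.884]
  ]
}}

```text
t: 25.25
ee_pos: [615.7, 73.5, 148.7]
tool_rot: [0.48, -3.101, 0.0]
ft_force: [0.2, -0.3, 0.8]
grip_width: 85.4
finger_force: 0.0
```

Emit:
{"name": "apply_moves", "arguments": {
  "grip": [-1,1,1,1,1,1,1,1,1],
  "translation": [
    [0,0,0],
    [0,0,0],
    [0,0,0],
    [0,0,0],
    [0,0,0],
    [0,0,0],
    [0,0,0],
    [0,0,0],
    [0,0,0]
  ],
  "twist": [
    [0,0,0],
    [0,0,0],
    [0,0,0],
    [0,0,0],
    [0,0,0],
    [0,0,0],
    [0,0,0],
    [0,0,0],
    [0,0,0]
  ]
}}

```text
t: 26.15
ee_pos: [617.7, 71.6, 150.9]
tool_rot: [-0.479, 3.104, -0.005]
ft_force: [1.3, -5.4, 4.0]
grip_width: 7.5
finger_force: 59.6
```

```bash
python3 - <<'E'
from h import *
s=bot.get_state(); print(s["torque"].round(3),s["ft_force"].round(1),s["joint_pos"].round(2)); plan((616.3,74.1,150),3.462)
E
```

```text
[-1.126 -0.159  0.024] [ 1.3 -5.4  4. ] [ 0.55  0.48 -0.92  1.62  0.4   1.24  1.43]
t 26.15 at [617.7  71.6 150.9] yaw -2.835 -> (616.3, 74.1, 150) tr [0.0006, 0.0028, 0.0009] tw [-0.0036, 0.0004, -0.0139]
```

Emit:
{"name": "apply_moves", "arguments": {
  "grip": [1,1,1,1,1,1,1,1,1,1],
  "translation": [
    [0,-0.0018,0.0002],
    [0,-0.0018,0.0005],
    [0,-0.0018,0.0007],
    [0,-0.0018,0.0009],
    [0,-0.0018,0.0011],
    [0,-0.0018,0.0014],
    [0,-0.0018,0.0016],
    [0,-0.0018,0.0018],
    [0,-0.0018,0.0021],
    [0,-0.0018,0.0022]
  ],
  "twist": [
    [0,0,0.12],
    [0,0,0.24],
    [0,0,0.36],
    [0,0,0.48],
    [0,0,0.6],
    [0,0,0.72],
    [0,0,0.84],
    [0,0,0.96],
    [0,0,1.08],
    [0,0,1.15]
  ]
}}

```text
t: 27.15
ee_pos: [617.8, 71.3, 148.7]
tool_rot: [1.289, 2.863, -0.002]
ft_force: [0.6, -3.7, 2.3]
grip_width: 7.6
finger_force: 59.6
```

Emit:
{"name": "apply_moves", "arguments": {
  "grip": [1,1,1,1],
  "translation": [
    [0,0,0],
    [0,0,0.0001],
    [0,0,0.0002],
    [0,0,0.0002]
  ],
  "twist": [
    [0,0,0.03],
    [0,0,0.07],
    [0,0,0.1],
    [0,0,0.1]
  ]
}}

```text
t: 27.55
ee_pos: [617.8, 71.3, 148.5]
tool_rot: [1.426, 2.798, -0.002]
ft_force: [-0.1, -5.2, 6.1]
grip_width: 7.7
finger_force: 59.9
```

```bash
python3 - <<'E'
from h import *
s=bot.get_state(); print(s["torque"].round(3),s["ft_force"].round(1),s["joint_pos"].round(2)); plan((617.5,73,148),3.14+1-2.05)
E
```

```text
[-1.014  0.076 -0.052] [-0.1 -5.2  6.1] [ 0.39  0.41 -0.68  1.63  0.27  1.21  0.27]
t 27.55 at [617.8  71.3 148.5] yaw 2.199 -> (617.5, 73, 148) tr [0.0015, 0.0008, 0.0005] tw [-0.0001, 0.0018, 0.1091]
```

Emit:
{"name": "apply_moves", "arguments": {
  "grip": [1,1,1,1],
  "translation": [
    [0,0,0.0001],
    [0,0,0.0002],
    [0,0,0.0002],
    [0,0,0.0002]
  ],
  "twist": [
    [0,0,0.05],
    [0,0,0.09],
    [0,0,0.09],
    [0,0,0.09]
  ]
}}

```text
t: 27.95
ee_pos: [617.8, 71.3, 148.3]
tool_rot: [1.549, 2.732, -0.002]
ft_force: [-0.8, -4.7, 4.8]
grip_width: 7.9
finger_force: 60.0
```

```bash
python3 - <<'E'
from h import *
s=bot.get_state(); print(s["torque"].round(3),s["ft_force"].round(1)); plan((617.5,73,148),3.14+1-2.05)
E
```

```text
[-1.116  0.046 -0.023] [-0.8 -4.7  4.8]
t 27.95 at [617.8  71.3 148.3] yaw 2.11 -> (617.5, 73, 148) tr [0.0016, 0.0006, 0.0003] tw [-0.0001, 0.0018, 0.02]
```

Emit:
{"name": "apply_moves", "arguments": {
  "grip": [1,1,1,1],
  "translation": [
    [0,0,0.0001],
    [0,0,0.0001],
    [0,0,0.0001],
    [0,0,0.0001]
  ],
  "twist": [
    [0,0,0.04],
    [0,0,0.06],
    [0,0,0.06],
    [0,0,0.06]
  ]
}}

```text
t: 28.35
ee_pos: [617.8, 71.2, 148.2]
tool_rot: [1.63, 2.684, -0.002]
ft_force: [0.1, -5.4, 5.4]
grip_width: 7.5
finger_force: 60.0
```

```bash
python3 - <<'E'
from h import *
s=bot.get_state(); print(s["torque"].round(3),s["ft_force"].round(1)); plan((617.5,73,148),3.14+1-2.05)
E
```

```text
[-1.096  0.065 -0.058] [ 0.1 -5.4  5.4]
t 28.35 at [617.8  71.2 148.2] yaw 2.05 -> (617.5, 73, 148) tr [0.0017, 0.0006, 0.0002] tw [-0.0001, 0.0019, -0.04]
```

Emit:
{"name": "apply_moves", "arguments": {
  "grip": [1,1,1,1],
  "translation": [
    [0,0,0.0001],
    [0,0,0.0001],
    [0,0,0.0001],
    [0,0,0.0001]
  ],
  "twist": [
    [0,0,0.03],
    [0,0,0.05],
    [0,0,0.05],
    [0,0,0.05]
  ]
}}

```text
t: 28.75
ee_pos: [617.8, 71.2, 148.1]
tool_rot: [1.693, 2.644, -0.002]
ft_force: [-0.5, -5.0, 6.4]
grip_width: 7.6
finger_force: 61.2
```

```bash
python3 - <<'E'
from h import *
s=bot.get_state(); print(s["torque"].round(3),s["ft_force"].round(1),s["joint_torque"].round(2)); plan((617.5,73,148),3.14+1-2.05)
d=grab("wrist"); cv2.imwrite("pics/w8.png",d["color"]); blade(grab("top"))
E
```

```text
[-1.216  0.035  0.75 ] [-0.5 -5.   6.4] [ -2.7  -42.16  -9.27 -27.06  -1.92  -0.8   -0.73]
t 28.75 at [617.8  71.2 148.1] yaw 2.002 -> (617.5, 73, 148) tr [0.0017, 0.0005, 0.0001] tw [-0.0002, 0.0026, -0.0877]
blade 32 [615.2  77.3] [27.  19.5] 59.11416244506836 z [156.3 161.8]
```

The vertical torque jumped from about 0.05 to 0.75 N m at tool yaw 2.00. The foot is seated on the pack, so I now back off a quarter turn.

Emit:
{"name": "apply_moves", "arguments": {
  "grip": [1,1,1,1,1,1,1,1,1,1],
  "translation": [
    [0,0,-0.0002],
    [0,0,-0.0004],
    [0,0,-0.0006],
    [0,0,-0.0008],
    [0,0,-0.001],
    [0,0,-0.0012],
    [0,0,-0.0015],
    [0,0,-0.0017],
    [0,0,-0.0019],
    [0,0,-0.0021]
  ],
  "twist": [
    [0,0,-0.11],
    [0,0,-0.22],
    [0,0,-0.33],
    [0,0,-0.44],
    [0,0,-0.55],
    [0,0,-0.66],
    [0,0,-0.77],
    [0,0,-0.88],
    [0,0,-0.99],
    [0,0,-1.1]
  ]
}}

```text
t: 29.85
ee_pos: [617.8, 71.5, 150.2]
tool_rot: [0.059, 3.14, -0.002]
ft_force: [0.3, -4.0, 3.6]
grip_width: 7.2
finger_force: 59.9
```

Emit:
{"name": "apply_moves", "arguments": {
  "grip": [1,1,1,1,1,1,1],
  "translation": [
    [0,0,-0.0002],
    [0,0,-0.0004],
    [0,0,-0.0006],
    [0,0,-0.0008],
    [0,0,-0.001],
    [0,0,-0.001],
    [0,0,-0.001]
  ],
  "twist": [
    [0,0,-0.11],
    [0,0,-0.22],
    [0,0,-0.33],
    [0,0,-0.43],
    [0,0,-0.51],
    [0,0,-0.51],
    [0,0,-0.51]
  ]
}}

```text
t: 30.55
ee_pos: [617.7, 71.6, 151.2]
tool_rot: [-0.729, 3.056, -0.002]
ft_force: [-0.4, -4.7, 4.7]
grip_width: 7.8
finger_force: 60.0
```

```bash
python3 - <<'E'
from h import *
s=bot.get_state(); print(s["torque"].round(3),s["ft_force"].round(1),s["finger_force"],s["grip_width"]); plan((617.5,73,151),3.606)
W=cloud(grab("top")); P=W[np.isfinite(W[...,0])&(W[...,2]>68)&(W[...,2]<88)&(abs(W[...,0]-530)<40)&(abs(W[...,1]-73)<20)]; print("knob",np.median(P,0).round(1))
d=grab("wrist"); cv2.imwrite("pics/w9.png",d["color"])
E
```

```text
[-0.978  0.102  0.127] [-0.4 -4.7  4.7] 59.960623383522034 7.799238748158244
t 30.55 at [617.7  71.6 151.2] yaw -2.673 -> (617.5, 73, 151) tr [-0.0004, 0.0013, 0.0002] tw [-0.0012, 0.0001, 0.0039]
knob [542.2  73.2  79.7]
```

View pics/w9.png

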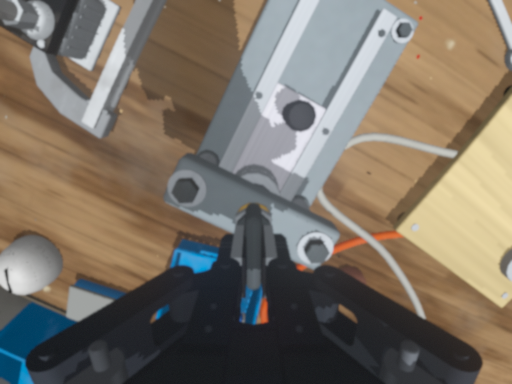

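The last view shows the blade held between the fingers at (255,240), the pack under the bridge at (258,180), and the knob forward at (298,115), which means the shuttle is home.

```bash
python3 -c "
from cell import bot
print(bot.job_done())"
```

```text
the job is handed in; nothing more can be done
None
```

I handed the job in at about 31 s, with no verdict returned. Three rings are on the post, the shuttle is fully home, the screw was seated at 0.75 N m and backed off about a quarter turn (1.61 rad at the tool), and the gripper is still holding the thumbscrew.

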